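# Press the labware stoppers home in order

### The job

Three of the clean white vessels on the lab bench have grey stoppers that still stand proud: with the tips of the shut fingers, gently press down the stopper of the square bottle until it is fully home, then that of the conical flask, then that of the squat jar. Grip and lift nothing, leave the vessels standing upright where they are, and do not disturb the tall round bottle or the other things on the bench.

Things in the scene. Friction and masses are not known exactly. Their poses are not given: they have to be found in the camera images.
- square_bottle: loose white plastic bottle with a square body 66 x 66 mm, 90 mm tall, sloping to its neck; origin at the centre of its underside, z up, on the bench. A short neck on its axis ends in a mouth 120 mm above the origin, closed by a grey push-in stopper. It stands freely and is not to be lifted, gripped, shoved or tipped
- square_stopper_top (a point): centre of the flat top of the square bottle's stopper: a grey stepped disc, 30 mm across (27 mm at its top) and 10 mm thick, its top a soft rubber pad that yields about 1 mm for every 4.5 N, at most 4.5 mm, and springs back, on a 21 mm plug, on the vessel's axis. When fully home this point is 130 mm above the bench, when right out 140 mm
- square_stopper (a joint): how far this stopper has been pushed straight down into its neck, m: 0 is right out (10 mm gap under its disc), 0.010 is fully home (disc sits on the mouth); starts between 0 and 0.002. It slides with about 4 N of rubbing, rather more when pushed fast, stays where it is left and meets a firm stop at 0.010; 10 N is ample to seat it, over 25 N is not gentle
- conical_flask: loose white plastic flask, a cone 76 mm across at the foot that narrows to its neck at 80 mm height; origin at the centre of its underside, z up, on the bench. A short neck on its axis ends in a mouth 100 mm above the origin, closed by a grey push-in stopper. It stands freely and is not to be lifted, gripped, shoved or tipped
- conical_stopper_top (a point): centre of the flat top of the conical flask's stopper: a grey stepped disc, 30 mm across (27 mm at its top) and 10 mm thick, its top a soft rubber pad that yields about 1 mm for every 4.5 N, at most 4.5 mm, and springs back, on a 21 mm plug, on the vessel's axis. When fully home this point is 110 mm above the bench, when right out 120 mm
- conical_stopper (a joint): how far this stopper has been pushed straight down into its neck, m: 0 is right out (10 mm gap under its disc), 0.010 is fully home (disc sits on the mouth); starts between 0 and 0.002. It slides with about 4 N of rubbing, rather more when pushed fast, stays where it is left and meets a firm stop at 0.010; 10 N is ample to seat it, over 25 N is not gentle
- squat_jar: loose white plastic jar, the lowest vessel, round, 68 mm across with a straight side 42 mm tall; origin at the centre of its underside, z up, on the bench. A short neck on its axis ends in a mouth 70 mm above the origin, closed by a grey push-in stopper. It stands freely and is not to be lifted, gripped, shoved or tipped
- squat_stopper_top (a point): centre of the flat top of the squat jar's stopper: a grey stepped disc, 30 mm across (27 mm at its top) and 10 mm thick, its top a soft rubber pad that yields about 1 mm for every 4.5 N, at most 4.5 mm, and springs back, on a 21 mm plug, on the vessel's axis. When fully home this point is 80 mm above the bench, when right out 90 mm
- squat_stopper (a joint): how far this stopper has been pushed straight down into its neck, m: 0 is right out (10 mm gap under its disc), 0.010 is fully home (disc sits on the mouth); starts between 0 and 0.002. It slides with about 4 N of rubbing, rather more when pushed fast, stays where it is left and meets a firm stop at 0.010; 10 N is ample to seat it, over 25 N is not gentle
- tall_bottle: bystander: loose round white bottle 60 mm across with a straight side, 148 mm tall over its grey stopper, which is already fully home; the same kind of stopper as the others. Origin at the centre of its underside
- tube_rack: bystander: loose orange tube rack 65 x 140 x 47 mm (x, y, z) with blue-capped tubes up to 80 mm high; origin at the centre of its underside
- beaker: bystander: loose glass beaker 60 mm across, 65 mm tall; origin at the centre of its underside
- spatula: bystander: loose slim steel lab spatula 150 mm long, 4 mm thick, lying along its x axis on the bench; origin at its middle, underneath
- tip_box: bystander: loose blue box with clear top, 120 x 82 x 68 mm; origin at the centre of its underside

How it is judged:
By the outcome, as a careful person would: the job done as asked, in the order asked, and still so for the second after the job is handed in, with the robot touching nothing.
It also fails if it takes over 51 s, if anything falls off the work surface, if the arm or the gripper's body presses on something with over 40 N, if the wrist force passes 120 N, or if a joint passes its speed limit or range.

### The arm

A 6-joint arm with a two-finger parallel gripper is mounted at the origin on the work surface. World frame = base frame: x ahead of the robot, y to its left, z up, the work surface at z = 0. Lengths are in mm, angles in rad, forces in N, time in s.
With the tool pointing down it reaches from about 275 to 825 mm from the base axis. Payload 5.2 kg.
Tool frame: the origin (TCP) lies at the very end of the fingers, on their centre line; the grasp point (between the pads) lies 19 mm behind it; z points along the fingers, y is the line along which they close (so a half turn about z gives the same grasp; the last joint's range is limited). The gripper opens to 93 mm and grips with 3 to 60 N. Pads are 15 mm wide; open, the fingers measure 128 mm over their backs; the gripper's body (75 mm by 188 mm) begins 65 mm behind the grasp point.
Start: joints at [1.067, 0.259, 1.535, -0, 1.348, -0.203], TCP at [162.934, 525.316, 186.053] pointing down, gripper open.
Joint ranges: [-3.14, 3.14], [-0.91, 2.08], [0.19, 2.58], [-1.22, 4.36], [0.22, 2.71], [-3.12, 3.12]. Speed limits (rad/s): [2.57, 2.57, 3.14, 3.14, 3.14, 3.14].

### API

Orientations are given as [roll, pitch, yaw] about the fixed x, y, z axes, in that order (R = Rz(yaw) Ry(pitch) Rx(roll)).
In Python, from bench import robot gives the robot as it stands. The module is installed in compiled form; this text tells all that it offers. Calls block until the motion is done:
- robot.move_ptp(position, orientation): joint-space move of the TCP to a pose.
- robot.move_linear(position, ori=None, speed=150, f_stop=None): straight line of the TCP; ori=None keeps the orientation; speed is the mean speed in mm/s. With f_stop (N) it stops when the force on the tool has changed by that much, and returns True; else False.
- robot.move_j(angles): joint-space move.
- robot.move_gripper(opening): opening from 0.0 (shut) to 1.0 (fully open); the grip force is fixed at half the most; returns when the fingers have stopped.
- robot.sleep(seconds).
- robot.inverse_kinematics(position, orientation): joint angles nearest the present ones, or None.
- robot.get_image(name): name is "scene" or "top" or "wrist"; returns a dict with "img" (480x640x3 uint8, blue, green, red), "fovy" (degrees; the focal length in pixels is half the picture's height over the tangent of half this angle, whatever the lens; pixels are square), "cx", "cy" (the principal point, pixels), "eye" and "orientation" of the camera in the world. Camera axes: x right, y down, z forward; pixel columns grow to the right and rows downward; lengths in mm; the calibration is good to about 2 mm. The wrist camera is an equidistant fisheye: a pixel r from the principal point sees the ray r / f radians off the axis. A picture is of the moment at which its call begins. There is no depth.
A pose or a line that the arm cannot do raises robot.MotionError and nothing moves.
- robot.hand_in(): hands the job in; it is judged then, once.
Readings, each from a call of its own:
- robot.current_t(): time.
- robot.current_qpos(): joint angles.
- robot.current_joint_vel(): joint speeds.
- robot.current_joint_efforts(): joint torques, N m.
- robot.current_tcp_pos(): TCP position.
- robot.current_eef_rot(): TCP orientation.
- robot.current_contact_force(): force on the tool from outside, world axes, zero at the start.
- robot.current_ft_torque(): the same for the moment, N m.
- robot.current_gripper_width(): opening from 0.0 (shut) to 1.0 (fully open).
- robot.current_finger_force(): force on a finger pad.
Only numpy, scipy, OpenCV 4.12 (cv2) and the standard library are available. Lean on these libraries where they do the work, as an engineer would, in place of code of your own. Each camera call takes 0.05 s, during which the arm holds its last target. There are 200 camera calls.

## Working session

There is one attempt and no reset: what is moved stays moved. The work goes in short steps, each a Python script; the robot and the scene stay as the last script left them, time stands still between calls to the robot, and variables do not carry over. Pictures are saved under pics/ and viewed, at most 10 in all, crops included, and the job is handed in when it is done.

```bash
mkdir -p pics
cat > h.py <<'E'
import numpy as np, cv2, pickle
from bench import robot
def snap(n,f):
    d=robot.get_image(n); cv2.imwrite(f'pics/{f}.png',d['img']); pickle.dump(d,open(f'pics/{f}.pkl','wb')); return d
E
python3 - <<'E'
from h import *
for n in ('top','scene'):
    d=snap(n,n+'1'); print(n,{k:v for k,v in d.items() if k!='img'})
print(robot.current_t(),robot.current_eef_rot())
E
```

```text
top {'fovy': 42.47124427268228, 'cx': 321.3695417690955, 'cy': 245.56250371542518, 'eye': array([ 461.18767995,   29.96809371, 1076.45714878]), 'orientation': array([-3.03454343, -0.00478468, -1.55852799])}
scene {'fovy': 51.766949955113866, 'cx': 325.6530416276122, 'cy': 243.26041067618112, 'eye': array([1143.12863053, -171.85134041,  600.94452293]), 'orientation': array([-2.26125803, -0.01692993,  1.26162125])}
0.1 [-3.13993950e+00 -3.31284510e-04  2.84077196e+00]
```

View pics/top1.png

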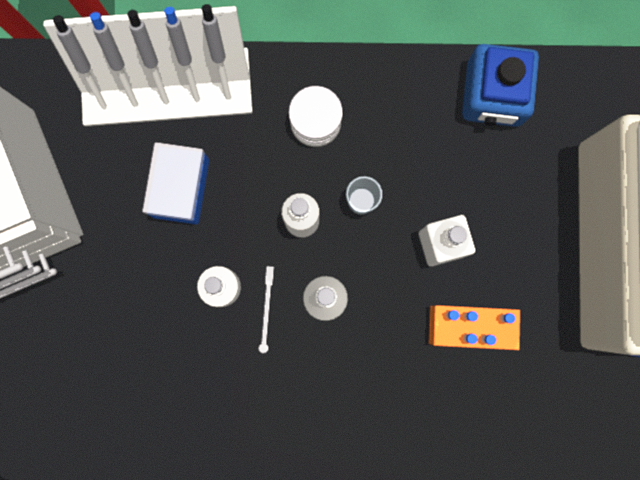

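View pics/scene1.png

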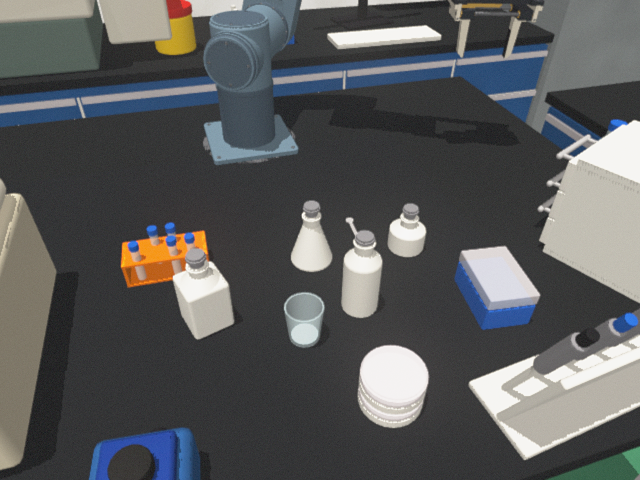

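The top view shows stoppers at about (457,234) on the square bottle, (325,297) on the flask, (213,286) on the jar and (299,207) on the tall bottle. The same four appear in the scene view at (196,258), (312,208), (410,210) and (365,240). Next I'll segment the grey and cast rays.

```bash
cat >> h.py <<'E'
from scipy.spatial.transform import Rotation as R
def ray(d,uv):
    f=240/np.tan(np.radians(d['fovy'])/2); v=np.array([(uv[0]-d['cx'])/f,(uv[1]-d['cy'])/f,1])
    return R.from_euler('xyz',d['orientation']).as_matrix()@v
def onz(d,uv,z):
    r=ray(d,uv); return d['eye']+r*(z-d['eye'][2])/r[2]
def tri(a,ua,b,ub):
    ra,rb=ray(a,ua),ray(b,ub); s=np.linalg.lstsq(np.c_[ra,-rb],b['eye']-a['eye'],rcond=None)[0]
    p,q=a['eye']+s[0]*ra,b['eye']+s[1]*rb; return (p+q)/2,np.linalg.norm(p-q)
E
python3 - <<'E'
from h import *
L=lambda n:pickle.load(open(f'pics/{n}.pkl','rb'))
t,s=L('top1'),L('scene1')
px={'square':((457,234),(196,258)),'conical':((325,297),(312,208)),'squat':((213,286),(410,210)),'tall':((299,207),(365,240))}
rows=[]
for n,u in px.items():
    r=[]
    for d,(x,y) in zip((t,s),u):
        c=d['img'][y-20:y+20,x-20:x+20]; r.append(cv2.resize(c,None,fx=7,fy=7,interpolation=cv2.INTER_NEAREST))
        print(n,d['img'][y,x], d['img'][y,x-6:x+7].mean(1).astype(int), d['img'][y-14:y+15,x].mean(1).astype(int))
    rows.append(np.vstack(r)[:, :])
im=np.hstack(rows); im=cv2.resize(im,(800,400),interpolation=cv2.INTER_NEAREST); cv2.imwrite('pics/crops.png',im)
E
```

```text
square [218 215 220] [215 218 215 214 213 215 217 215 213 213 211 212 210] [255 254 249 242 240 218 181 200 209 212 213 212 213 213 217 214 215 216
 216 217 218 214 184 131 141 214 243 245 244]
square [171 174 179] [173 174 169 172 173 172 174 168 171 165 147 115 111] [145 143 124 122 142 167 169 170 170 171 171 171 169 170 174 170 126 124
 152 129 109 108 112 112 131 211 242 225 243]
conical [215 213 217] [211 212 214 215 215 215 215 217 216 217 219 221 217] [180 179 185 205 204 188 208 214 216 217 218 218 214 217 215 217 217 213
 218 215 216 199 192 204 194 190 185 185 189]
conical [163 165 167] [153 161 163 166 171 171 165 169 167 161 144 122 108] [ 56  55  55  60  54  60 108 170 170 172 168 169 167 170 165 154 127 139
 152 119 114 109 110 128 204 242 235 234 191]
squat [206 203 205] [200 200 202 201 201 202 204 209 211 208 213 214 203] [251 251 252 253 224 193 200 205 205 204 207 205 205 205 204 206 206 204
 206 207 192 148 193 254 253 251 251 251 251]
squat [169 170 173] [128 125 149 160 167 169 170 170 171 170 169 167 157] [ 57  57  58  57  57  59  63 113 163 168 170 166 170 171 170 165 130 130
 150 119 113 108 114 133 198 232 234 203 177]
tall [211 208 211] [210 206 205 208 208 206 210 215 212 215 213 214 217] [145 233 241 237 232 207 199 205 205 208 208 205 210 208 210 209 213 211
 213 213 210 178 120 145 221 207 187 200 215]
tall [165 163 167] [128 141 160 167 168 165 165 169 167 165 162 145 128] [ 64  63  61  77 129 166 168 168 169 168 171 170 169 172 165 143 127 149
 153 119 147 220 244 225 191 184 181 184 182]
```

View pics/crops.png

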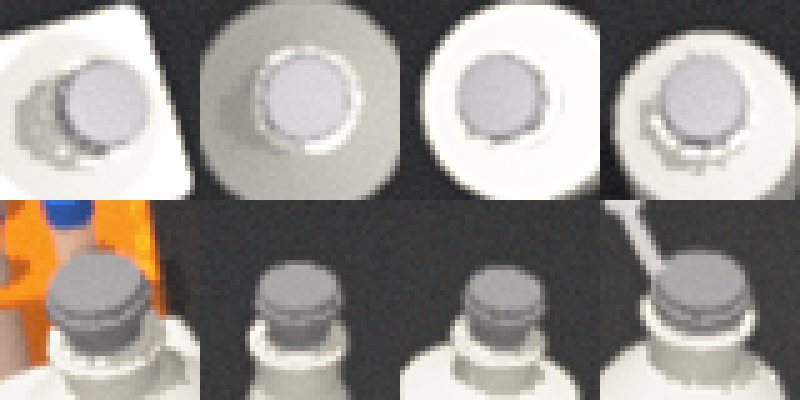

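The crops show clean disc tops in both views: three stoppers stand proud with dark plugs below, and the tall bottle's is seated. I'll flood-fill the top faces and triangulate.

Run:
```python
from h import *
L=lambda n:pickle.load(open(f'pics/{n}.pkl','rb'))
t,s=L('top1'),L('scene1')
px={'square':((457,234),(195,256),137),'conical':((325,297),(311,207),117),'squat':((213,286),(411,209),87),'tall':((299,207),(365,238),148)}
def face(d,u):
    g=cv2.GaussianBlur(d['img'],(3,3),0); m=np.zeros((482,642),np.uint8)
    cv2.floodFill(g,m,u,0,(12,)*3,(12,)*3,4|cv2.FLOODFILL_FIXED_RANGE|cv2.FLOODFILL_MASK_ONLY|(255<<8))
    c=max(cv2.findContours(m[1:-1,1:-1],cv2.RETR_EXTERNAL,cv2.CHAIN_APPROX_NONE)[0],key=cv2.contourArea)
    return cv2.fitEllipse(c)
for n,(a,b,z) in px.items():
    ea,eb=face(t,a),face(s,b); p,e=tri(t,ea[0],s,eb[0])
    print(n,*[np.round(x,1).tolist() for x in (ea[0],ea[1],eb[0],eb[1],p,e,onz(t,ea[0],z),onz(s,eb[0],z))])
```

```text
square [458.8, 234.2] [15.0, 15.1] [194.2, 254.1] [9.8, 15.5] [582.3, -181.9, 139.3] 3.1 [582.4, -184.0, 137.0] [580.2, -180.4, 137.0]
conical [327.4, 295.8] [14.8, 19.0] [311.0, 205.0] [6.3, 12.4] [486.7, 18.3, 119.8] 4.1 [486.2, 16.3, 117.0] [483.5, 21.4, 117.0]
squat [212.0, 284.0] [14.3, 15.3] [410.5, 207.5] [5.3, 11.9] [503.5, 200.6, 89.5] 0.5 [503.5, 200.7, 87.0] [500.4, 202.7, 87.0]
tall [299.7, 205.4] [14.5, 16.7] [364.5, 235.8] [8.2, 15.5] [622.5, 61.4, 147.9] 1.9 [622.1, 60.6, 148.0] [622.9, 62.3, 148.0]
```

Heights agree: the tall bottle comes out at 147.9 mm against the known 148, and the three proud stoppers at about 139, 120 and 89.5. The flask's top-view mask leaked, so I corrected that position to (486, 18.5). Now I'll shut the gripper and press the square bottle's stopper.

```bash
cat >> h.py <<'E'
O=[np.pi,0,2.84]
def press(x,y,home,f=11):
    robot.move_linear([x,y,max(home+60,180)],speed=250)
    robot.move_linear([x,y,home+16],speed=80)
    robot.sleep(.2); f0=robot.current_contact_force()
    hit=robot.move_linear([x,y,home-3.5],speed=9,f_stop=f)
    print('hit',hit,'tcp',np.round(robot.current_tcp_pos(),1),'dF',np.round(robot.current_contact_force()-f0,1))
    robot.move_linear([x,y,home+20],speed=60); robot.move_linear([x,y,max(home+60,180)],speed=150)
    print('t',robot.current_t(),'Fend',np.round(robot.current_contact_force()-f0,1))
E
python3 - <<'E'
from h import *
robot.move_gripper(0.0); print(robot.current_gripper_width())
robot.move_linear([350,150,230],O,speed=300)
print(robot.current_t(),robot.current_qpos())
press(582,-182.5,130)
E
```

```text
0.007040670684757395
3.1083 [ 1.10744021e-01 -8.93077108e-02  1.81362892e+00  3.27670864e-04
  1.41756411e+00 -1.15901271e+00]
hit False tcp [ 582.  -182.5  126.5] dF [-0.8 -0.7 -0.2]
t 9.0667 Fend [-0.9 -0.7 -0.6]
```

No contact force showed even 3.5 mm below home height, so I'll look before going on.

Run:
```python
from h import *
snap('scene','scene2');d=snap('wrist','wrist2');print({k:v for k,v in d.items() if k!='img'}, robot.current_tcp_pos(),robot.current_eef_rot())
```

```text
{'fovy': 65.70646984690485, 'cx': 320.71597868002726, 'cy': 240.83923943093023, 'eye': array([ 516.13003029, -160.95696738,  387.14790491]), 'orientation': array([ 2.88695502e+00, -9.14225270e-04,  1.26921414e+00])} [ 581.26588413 -182.1251673   188.5565805 ] [ 3.14117736e+00 -2.19296656e-03  2.83999747e+00]
```

View pics/scene2.png

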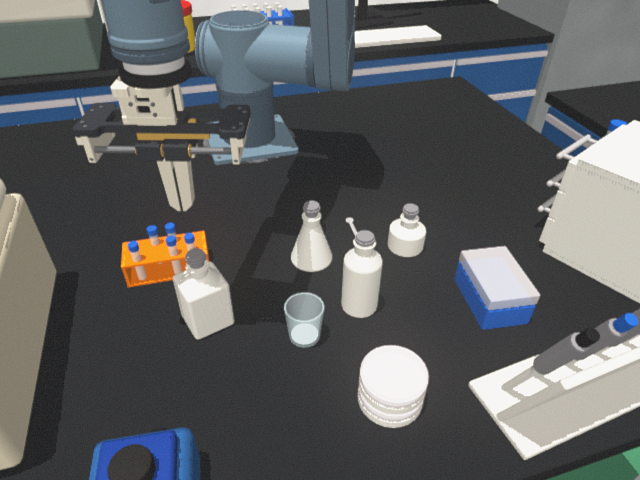

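View pics/wrist2.png

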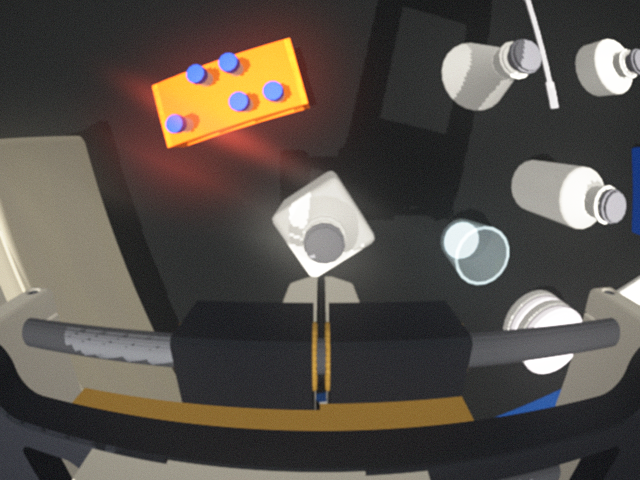

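```bash
cat >> h.py <<'E'
def proj(d,p):
    f=240/np.tan(np.radians(d['fovy'])/2); v=R.from_euler('xyz',d['orientation']).as_matrix().T@(np.array(p)-d['eye']); return v[:2]/v[2]*f+[d['cx'],d['cy']]
def wray(d,uv):
    f=240/np.tan(np.radians(d['fovy'])/2); v=np.array(uv)-[d['cx'],d['cy']]; r=np.hypot(*v); a=r/f
    return R.from_euler('xyz',d['orientation']).as_matrix()@np.r_[v/r*np.sin(a),np.cos(a)]
def wonz(d,uv,z):
    r=wray(d,uv); return d['eye']+r*(z-d['eye'][2])/r[2]
E
python3 - <<'E'
from h import *
L=lambda n:pickle.load(open(f'pics/{n}.pkl','rb'))
s,s2,w=L('scene1'),L('scene2'),L('wrist2')
print('tcp in scene',proj(s2,[581.3,-182.1,188.6]), 'stopper',proj(s2,[582,-182.5,139]),proj(s2,[582,-182.5,130]))
for n,u in dict(square=(323,243),tip=(321,279)).items():
    print(n,[np.round(wonz(w,u,z),1) for z in (188.6,139,130)])
D=cv2.absdiff(s['img'],s2['img']).max(2); print('diff bottle',D[240:340,170:240].mean(), 'flask',D[200:270,290:335].mean())
o=np.vstack([np.hstack([cv2.resize(x['img'][190:290,150:250],(400,400),interpolation=0) for x in (s,s2)])]); cv2.imwrite('pics/cmp.png',o)
E
```

```text
tcp in scene [187.28159588 226.02267707] stopper [192.67865607 254.08235897] [193.64926097 258.84457323]
square [array([ 567.1, -175.3,  188.6]), array([ 579.8, -178.9,  139. ]), array([ 582.1, -179.5,  130. ])]
tip [array([ 587. , -182.6,  188.6]), array([ 604.7, -188.1,  139. ]), array([ 607.9, -189. ,  130. ])]
diff bottle 12.641142857142857 flask 13.982539682539683
```

View pics/cmp.png

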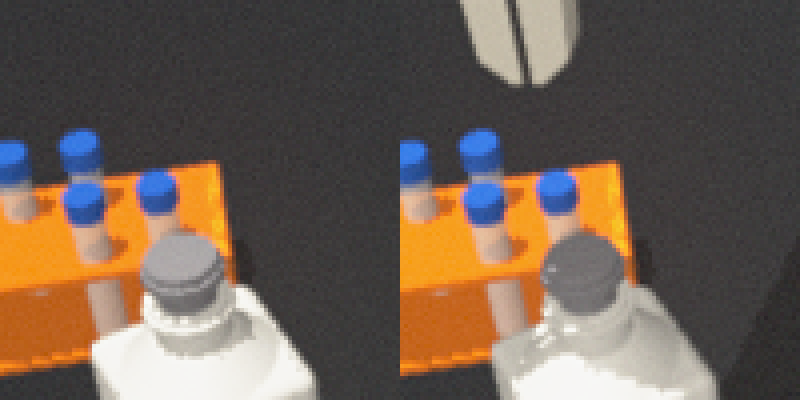

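The stopper hasn't moved: the wrist and scene views both place it where I measured it. The visible fingertips, though, sit well above the reported TCP, so I'll triangulate them.

Run:
```python
from h import *
L=lambda n:pickle.load(open(f'pics/{n}.pkl','rb'))
s2,w=L('scene2'),L('wrist2')
def tri2(pa,ra,pb,rb):
    k=np.linalg.lstsq(np.c_[ra,-rb],pb-pa,rcond=None)[0]; p,q=pa+k[0]*ra,pb+k[1]*rb; return np.round((p+q)/2,1),np.linalg.norm(p-q)
for uw,us in (((321,278),(181.5,211)),((321,278),(181.5,208))): print(tri2(w['eye'],wray(w,uw),s2['eye'],ray(s2,us)))
print('stopper',tri2(w['eye'],wray(w,(323,243)),s2['eye'],ray(s2,(194.5,255.5))))
# current state
print(robot.current_t(),robot.current_tcp_pos(),robot.current_qpos(),robot.current_gripper_width(),robot.current_contact_force())
```

```text
(array([ 578.2, -182.8,  211.9]), np.float64(5.647665259068245))
(array([ 576.8, -182.2,  215.7]), np.float64(5.3143088894166555))
stopper (array([ 580.9, -179.8,  134.8]), np.float64(1.2742043346827368))
9.1667 [ 581.26588413 -182.1251673   188.5565805 ] [-4.86556653e-01  3.65023075e-01  1.37941766e+00  4.97961444e-06
  1.39938386e+00 -1.75575819e+00] 0.009321161323033896 [-1.14950624  0.28536968 -1.26502676]
```

Triangulation puts the shut fingertips about 20 mm above the nominal TCP, which explains the miss. I'll find contact by touch and check the seating from how far the tool travels after contact.

```bash
cat >> h.py <<'E'
def press2(x,y,home,zs,zmin):
    robot.move_linear([x,y,max(home+60,180)],speed=250)
    robot.move_linear([x,y,zs],speed=80); robot.sleep(.2); f0=robot.current_contact_force()
    if robot.move_linear([x,y,zmin],speed=10,f_stop=2.5):
        zc=robot.current_tcp_pos()[2]; f1=robot.current_contact_force()
        hit=robot.move_linear([x,y,zc-15],speed=8,f_stop=9)
        p=robot.current_tcp_pos(); print('contact',round(zc,1),'F',np.round(f1-f0,1),'hit',hit,'tcp',np.round(p,1),'travel',round(zc-p[2],1),'dF',np.round(robot.current_contact_force()-f0,1))
    else: print('no contact',robot.current_tcp_pos())
    robot.move_linear([x,y,home+20],speed=60); robot.move_linear([x,y,max(home+60,180)],speed=150)
    print('t',robot.current_t())
E
python3 - <<'E'
from h import *
press2(581,-181,130,128,98)
snap('scene','scene3')
E
```

```text
contact 106.2 F [ 0.1 -0.6  2.6] hit True tcp [ 581.1 -181.1   95.5] travel 10.8 dF [-1.9 -0.1  8.9]
t 15.325
```

Run:
```python
import cv2,numpy as np
a=[cv2.imread(f'pics/scene{i}.png')[190:290,150:250] for i in (2,3)]
cv2.imwrite('pics/cmp2.png',np.hstack([cv2.resize(x,(400,400),interpolation=0) for x in a]))
```

```text
(no output)
```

View pics/cmp2.png

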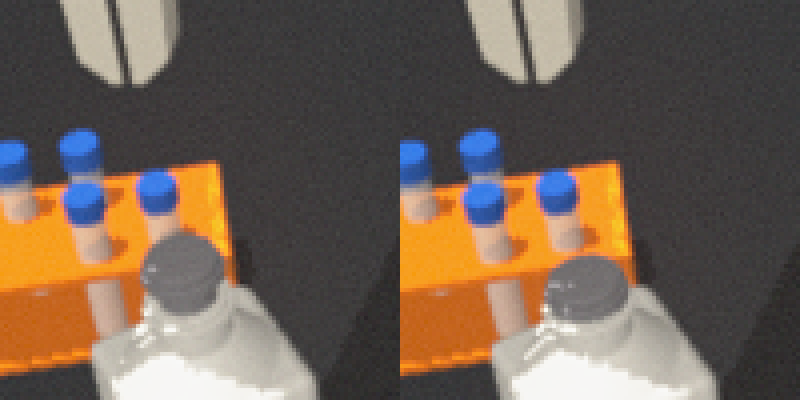

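The square stopper is now down on its mouth: it dropped about 5 px (roughly 10 mm), the travel was 10.8 mm, and the bottle hasn't moved. The true tip sits about 32 mm above the reported TCP. The flask is next.

Run:
```python
from h import *
press2(486,18.5,110,105,76)
snap('scene','scene4')
```

```text
contact 86.4 F [ 0.8 -0.3  3.7] hit True tcp [486.1  18.5  75.1] travel 11.2 dF [-2.9  0.4 11.8]
t 22.3583
```

Contact was at 86.4 mm and the tool stopped at 75.1 mm. With the 32.5 mm offset and the pad's yield that is about 110 mm, so it is fully home. The jar is last.

Run:
```python
from h import *
press2(503,201,80,75,46)
a=snap('scene','scene5')['img']; b=cv2.imread('pics/scene1.png')
cv2.imwrite('pics/cmp3.png',np.vstack([cv2.resize(x[180:330,160:440],(560,300)) for x in (b,a)]))
```

```text
contact 56.5 F [-0.2  0.4  3.3] hit True tcp [503.1 201.   45.2] travel 11.3 dF [-3.7  0.6  9.4]
t 29.8167
```

View pics/cmp3.png

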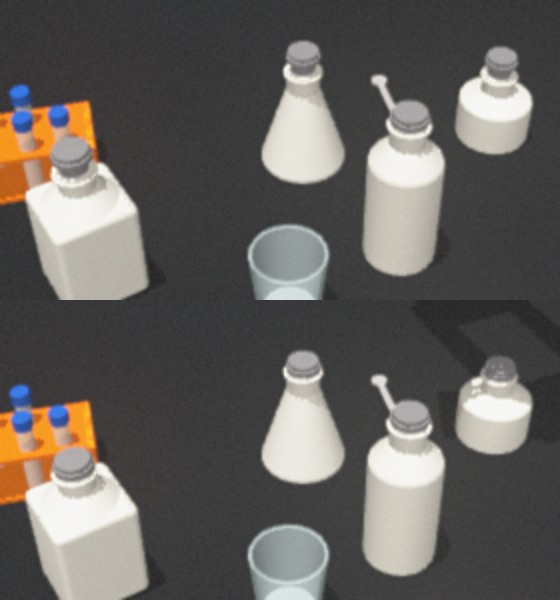

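All three stoppers are seated, and the vessels and bystanders are where they were.

```bash
python3 -c "
from bench import robot
print(robot.hand_in())"
```

```text
the job is handed in; nothing more can be done
None
```

I pressed the stoppers fully home in order (square bottle, conical flask, squat jar) with about 12 N and handed the job in at about 30 s; in the last scene picture nothing else had moved.

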